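# Let the sample turntable back one notch

## Task

The dish turntable has been indexed one notch too far. Using only gentle pushes of the fingertips, push the red-knobbed lever over, away from the wheel, so that the ratchet pawl lifts out and stays up; then push the blue peg to turn the wheel back (clockwise seen from above) by one notch, and push the lever over again so that the pawl drops fully into the next gap between the teeth. Pinch and lift nothing, and leave the vial in the middle of the wheel and the things standing around undisturbed.

Things in the scene. Friction and masses are not known exactly. Their poses are not given: they have to be found in the camera images.
- turntable: Grey round base, 190 mm across, fixed to the bench, carrying a flat wheel on an upright axis through the origin; origin on the bench under the axis, z up. The pawl's steel bracket stands beyond the wheel's rim on this body's +y side (up to y = 160 mm, z = 59 mm).
- wheel_top (a point): Centre of the aluminium wheel's top face (224 mm across, z = 30 mm); turns with the wheel. Five glass dishes (56 mm across, tops at z = 54 mm) are fixed on it at 58 mm radius, 60 degrees apart; the sixth place is left free for the blue peg. Six saw teeth 9 mm high stand on its rim (96 to 112 mm radius), with flat gaps of 24 degrees, walled upright on their counterclockwise side.
- dish_wheel (a joint): Turn of the wheel in rad, positive counterclockwise seen from above (forward), back is negative; starts between 0 and 0.25. One notch is 1.047 rad. Friction (about 1.5 N at the peg) keeps it where it is left. With the pawl down it cannot be turned back past about -0.03. In the next gap back the pawl drops fully for readings from about -1.07 to -0.74.
- push_peg (a point): Centre of the top of the upright blue peg on the wheel, 12 mm thick, 78 mm from the wheel's axis, reaching from the wheel's face up to z = 95 mm. At wheel reading 0 it lies 210 degrees counterclockwise from the turntable's +x direction.
- ratchet_pawl (a joint): Turn of pawl and lever in rad: 0 = pawl fully down in a gap, grows as it lifts, 1.1 = fully up at its stop. It tips by its own weight: beyond 0.6 it falls to 1.1 and stays up, below 0.4 it falls down. Down on a tooth it would read up to about 0.3.
- lever_knob (a point): Centre of the red 18 mm ball on the lever (8 mm bar, 58 mm long) of the pawl, which turns about a level hinge along the turntable's x at y = 136, z = 50 mm in its frame. Knob at y = 109, z = 101 mm with the pawl down; at y = 169, z = 97 mm with it up. A push of about 1 N in the turntable's +y direction tips it up, in -y down.
- pawl_tip (a point): Lower end of the pawl's nose (dark steel, 8 by 9 mm), 104 mm from the wheel's axis on the turntable's +y side when down.
- hub_vial: Amber glass vial with black cap, 33 mm across, 74 mm high, standing loose in a shallow cup in the middle of the wheel; origin under its centre (z = 34 mm).
- spare_vial: Amber glass vial with black cap, 33 mm across, 74 mm high, loose on the bench beside the turntable; origin under its centre.
- sample_tin: Grey sample tin, 65 mm across, 52 mm high, loose on the bench beside the turntable; origin under its centre.
- small_beaker: Small clear glass beaker, 39 mm across, 48 mm high, loose on the bench beyond the turntable; origin under its centre.
Not all that is in view belongs to the job. What is shaped like the hub_vial but purple or turquoise is not meant.

How it is judged:
By the outcome, as a careful person would: the job done as asked, in the order asked, and still so for the second after the job is handed in, with the robot touching nothing.
It also fails if it takes over 58 s, if anything falls off the work surface, if the arm or the gripper's body presses on something with over 40 N, if the wrist force passes 120 N, or if a joint passes its speed limit or range.

## Robot

A 6-joint arm with a two-finger parallel gripper is mounted at the origin on a cart in front of the work surface, level with it; the furniture and walls round the work are solid. World frame = base frame: x ahead of the robot, y to its left, z up, the work surface at z = 0. Lengths are in m, angles in rad, forces in N, time in s.
With the tool pointing down it reaches from about 0.35 to 1 m from the base axis. Payload 7.1 kg.
Tool frame: the origin (TCP) lies between the finger pads; the fingertips stand 22 mm ahead of it and the grasp point (between the pads) lies 3 mm ahead of it; z points along the fingers, y is the line along which they close (so a half turn about z gives the same grasp; the last joint's range is limited). The gripper opens to 85 mm and grips with 20 to 120 N. Pads are 22 mm wide; open, the fingers measure 114 mm over their backs; the gripper's body (76 mm by 85 mm) begins 54 mm behind the grasp point. The pads swing forward as they close: fully open they stand 13 mm farther back than shut.
Start: joints at [-1.168, 0.423, 1.63, -0, 1.089, -0.019], TCP at [0.256, -0.57, 0.253] pointing down, gripper open.
Joint ranges: [-3, 3], [-0.9, 2.11], [0.09, 2.58], [-1.31, 4.45], [0.11, 2.69], [-2.54, 2.54]. Speed limits (rad/s): [2.39, 2.39, 3.01, 3.14, 3.14, 3.14].

## Interface

Orientations are given as a rotation vector (axis times angle).
In Python, from rig import manip gives the robot as it stands. The module is installed in compiled form; this text tells all that it offers. Calls block until the motion is done:
- manip.move_to(position, orientation): joint-space move of the TCP to a pose.
- manip.servo_line(position, orientation=None, rate=0.15): straight line of the TCP; orientation=None keeps the orientation; rate is the mean speed in m/s.
- manip.set_joints(angles): joint-space move.
- manip.command_gripper(opening, f_grip=None): finger opening in m; f_grip is the grip in N (None keeps the last); returns when the fingers have stopped.
- manip.hold(seconds).
- manip.solve_ik(position, orientation): joint angles nearest the present ones, or None.
- manip.camera(name): name is "scene" or "side" or "wrist"; returns a dict with "image" (384x512x3 uint8, red, green, blue), "fx", "fy", "cx", "cy" (pixels), "cam_to_world" (4x4, takes a point from camera to world coordinates); the wrist camera has in their place "mount" (4x4, takes a point from camera to tool coordinates, whose origin is the TCP and whose axes are the flange's). Camera axes: x right, y down, z forward; pixel columns grow to the right and rows downward; lengths in m; the calibration is good to about 2 mm. A picture is of the moment at which its call begins: read the wrist's pose just before it. There is no depth.
A pose or a line that the arm cannot do raises manip.IKError and nothing moves.
- manip.sign_off(): hands the job in, once; it reports no verdict.
Readings, each from a call of its own:
- manip.get_time(): time.
- manip.get_joint_positions(): joint angles.
- manip.get_joint_vel(): joint speeds.
- manip.get_tau(): joint torques, N m.
- manip.get_position(): TCP position.
- manip.get_ee_rot(): TCP orientation.
- manip.get_contact_force(): force on the tool from outside, world axes, zero at the start.
- manip.get_torque(): the same for the moment, N m.
- manip.get_width(): finger opening in m.
Only numpy, scipy, OpenCV 4.12 (cv2) and the standard library are available. Lean on these libraries where they do the work, as an engineer would, in place of code of your own. Each camera call takes 0.05 s, during which the arm holds its last target. There are 200 camera calls.

## Working session

There is one attempt and no reset: what is moved stays moved. The work goes in short steps, each a Python script; the robot and the scene stay as the last script left them, time stands still between calls to the robot, and variables do not carry over. Pictures are saved under pics/ and viewed, on a budget of 10 in all, crops included, one or two more only if the job needs it, and the job is handed in when it is done.

```bash
mkdir -p pics
python3 - <<'E'
from rig import manip
import cv2,numpy as np,json
for n in("scene","side"):
    c=manip.camera(n); cv2.imwrite(f"pics/{n}0.png",c["image"][:,:,::-1])
    np.savez(f"{n}.npz",**c)
    print(n,c["fx"],c["cx"],c["cy"],np.round(c["cam_to_world"],3).tolist())
print(manip.get_ee_rot(),manip.get_time())
E
```

```text
scene 379.2711345162046 252.19243937839528 198.1803896868421 [[0.845, -0.321, 0.427, 0.151], [-0.534, -0.5, 0.682, -0.964], [-0.005, -0.804, -0.594, 0.574], [0.0, 0.0, 0.0, 1.0]]
side 374.1734918869528 256.0546507451477 190.16800368431885 [[0.99, -0.066, 0.121, 0.392], [-0.137, -0.431, 0.892, -1.136], [-0.007, -0.9, -0.436, 0.477], [0.0, 0.0, 0.0, 1.0]]
[-3.07065955e+00 -6.57394001e-01  4.75384022e-04] 0.1
```

View pics/scene0.png

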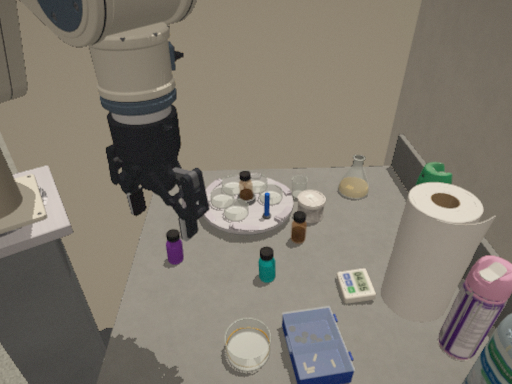

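View pics/side0.png

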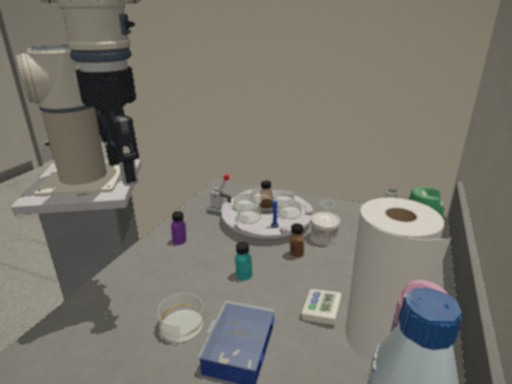

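The scene view shows the wheel at about (247,203), the hub vial at (245,185) and the blue peg at (267,205). The lever is hidden behind the gripper there. In the side view the red knob is at (226,178) and the peg at (275,212). Possible mix-ups: the spare vial at scene (299,228), purple (174,247) and turquoise (267,265) vials, and a blue tray that could be taken for the peg. I'll measure next, with one close crop to check.

```bash
cat > h.py <<'E'
import numpy as np,cv2
def ray(c,uv):
    T=c["cam_to_world"]; d=np.array([(uv[0]-c["cx"])/c["fx"],(uv[1]-c["cy"])/c["fy"],1.])
    return T[:3,3],T[:3,:3]@d
def onz(c,uv,z):
    o,d=ray(c,uv); return o+d*(z-o[2])/d[2]
def tri(a,ua,b,ub):
    o,d=ray(a,ua);p,e=ray(b,ub)
    s,t=np.linalg.lstsq(np.c_[d,-e],p-o,rcond=None)[0]
    return (o+s*d+p+t*e)/2,np.linalg.norm(o+s*d-p-t*e)
def proj(c,P):
    q=np.linalg.inv(c["cam_to_world"])@np.r_[P,1]; return np.array([c["fx"]*q[0]/q[2]+c["cx"],c["fy"]*q[1]/q[2]+c["cy"]])
def blobs(c,col,box,amin=6):
    x0,y0,x1,y1=box; h=cv2.cvtColor(c["image"],cv2.COLOR_RGB2HSV)
    H,S,V=[h[:,:,i].astype(int) for i in range(3)]
    m={"red":((H<8)|(H>172))&(S>150)&(V>90),"blue":(H>105)&(H<128)&(S>130)}[col]
    k=np.zeros(m.shape,bool);k[y0:y1,x0:x1]=1
    n,l,s,ce=cv2.connectedComponentsWithStats((m&k).astype(np.uint8))
    return [(s[i].tolist(),ce[i].round(1).tolist()) for i in range(1,n) if s[i][4]>=amin]
E
python3 - <<'E'
from h import *
S=dict(np.load("scene.npz"));D=dict(np.load("side.npz"))
print("blue",blobs(S,"blue",(200,150,330,250)),blobs(D,"blue",(200,150,340,250)))
print("red",blobs(S,"red",(100,130,330,250)),blobs(D,"red",(180,150,340,250)))
for c,b in((S,(150,150,320,250)),(D,(190,160,345,260))): pass
a=S["image"][155:245,155:335];b=D["image"][165:250,190:345]
f=lambda i:cv2.resize(i,None,fx=4.2,fy=3.3*4.2/3.3*.72,interpolation=cv2.INTER_CUBIC) 
a=cv2.resize(a,(780,390),interpolation=cv2.INTER_CUBIC);b=cv2.resize(b[:],(0,0),fx=4,fy=4,interpolation=cv2.INTER_CUBIC)
cv2.imwrite("pics/cropside.png",cv2.resize(D["image"][165:255,190:345],(775,450),interpolation=cv2.INTER_CUBIC)[:,:,::-1])
cv2.imwrite("pics/cropscene.png",cv2.resize(S["image"][155:245,180:335],(775,450),interpolation=cv2.INTER_CUBIC)[:,:,::-1])
E
```

```text
blue [([264, 193, 5, 23, 92], [266.5, 204.0])] [([273, 201, 4, 24, 61], [274.3, 211.4])]
red [] [([224, 175, 5, 4, 17], [226.1, 176.4])]
```

View pics/cropside.png

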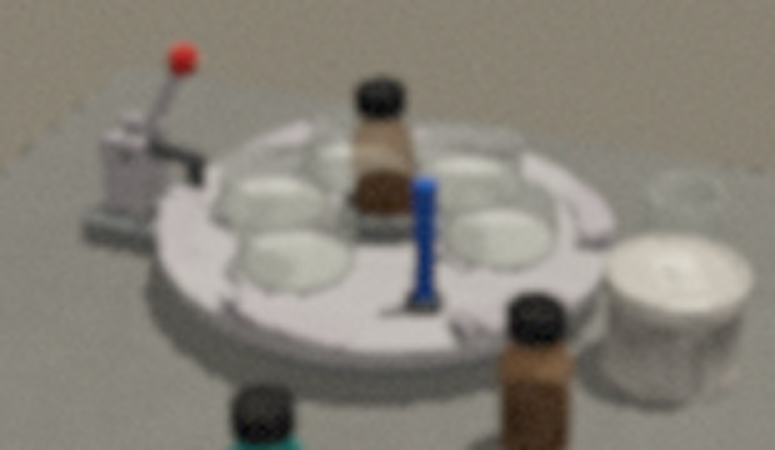

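View pics/cropscene.png

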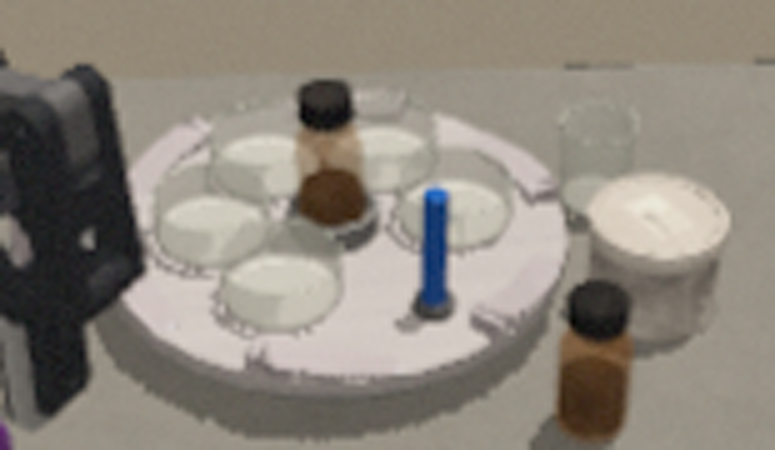

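The side crop shows the red knob at (182,60), the pawl nose at (197,165) by the rim with its bracket on the left, and the peg top at (425,182). The scene crop shows the peg top at (435,192) and the hub vial cap at (327,90). That confirms the choices, so I'll compute the geometry.

Run:
```python
from h import *
from scipy.optimize import least_squares
S=dict(np.load("scene.npz"));D=dict(np.load("side.npz"))
s=lambda u,v:((u+.5)/5-.5+180,(v+.5)/5-.5+155)
d=lambda u,v:((u+.5)/5-.5+190,(v+.5)/5-.5+165)
print("cap top",tri(S,s(327,90),D,d(380,88)), onz(S,s(327,90),.108),onz(D,d(380,88),.108))
print("peg top",tri(S,s(435,193),D,d(425,183)), onz(S,s(435,193),.095),onz(D,d(425,183),.095))
print("knob", onz(D,(226.1,176.4),.101))
# near rim edges at z=.03 (flat parts)
for c,P in((S,[s(130,315),s(300,375),s(400,372),s(440,360),s(567,240)]),(D,[d(160,255),d(180,290),d(300,345),d(350,352),d(400,352)])):
    Q=np.array([onz(c,p,.03)[:2] for p in P])
    r=least_squares(lambda a:np.hypot(*(Q-a).T)-.112,Q.mean(0)+[0,.1]);print("rim",r.x,r.fun)
print("spare cap",onz(S,s(598,293),.074),onz(D,d(536,305),.074),"tin",tri(S,s(658,210),D,d(680,275)),"beaker",onz(S,s(598,112),.048),onz(D,d(686,188),.048))
```

```text
cap top (array([ 0.52376572, -0.33799244,  0.10750241]), np.float64(0.00280301927842623)) [ 0.52499803 -0.33674128  0.108     ] [ 0.52246454 -0.34189162  0.108     ]
peg top (array([ 0.53079805, -0.41618921,  0.09544136]), np.float64(0.0009308410503148809)) [ 0.53168723 -0.41512089  0.095     ] [ 0.53057615 -0.41619073  0.095     ]
knob [ 0.43298058 -0.27743244  0.101     ]
rim [ 0.52719159 -0.33495049] [ 0.00132602 -0.00130597  0.00070404 -0.00031585  0.00086144]
rim [ 0.52561183 -0.33933711] [-0.00051951  0.00032494  0.00039198  0.00037139 -0.00078577]
spare cap [ 0.56568982 -0.48798885  0.074     ] [ 0.56369779 -0.49064771  0.074     ] tin (array([ 0.64622536, -0.43207236,  0.04892225]), np.float64(0.0034947421002813604)) beaker [ 0.67740495 -0.34770605  0.048     ] [ 0.67347108 -0.35230486  0.048     ]
```

Axis at about (0.525,-0.338). The knob direction gives turntable +y at 146.5°, and the knob radius of 110 mm matches the 109 mm given. The peg puts the wheel reading at about 0.14. Moving in to push the lever.

```bash
cat >> h.py <<'E'
from scipy.spatial.transform import Rotation as Ro
A=np.array([.525,-.338]); TH=np.radians(146.5); Y=np.array([np.cos(TH),np.sin(TH)])
def rv(deg):
    f=np.radians(deg);c,s=np.cos(f),np.sin(f)
    return Ro.from_matrix(np.array([[c,s,0],[s,-c,0],[0,0,-1]])).as_rotvec()
def P(y,z): return np.r_[A+y*Y,z]
def snap(m,n):
    c=m.camera(n);np.savez(f"{n}.npz",**c);return c
E
python3 - <<'E'
from rig import manip as m
from h import *
m.command_gripper(0.0)
O=rv(-33.5)
m.move_to(P(.074,.2),O)
m.servo_line(P(.074,.107),rate=.1)
c=snap(m,"side");print(m.get_time(),m.get_width(),m.get_contact_force(),blobs(c,"red",(180,140,340,250)))
i=c["image"][110:230,150:330];cv2.imwrite("pics/s1.png",cv2.resize(i,(780,520),interpolation=cv2.INTER_CUBIC)[:,:,::-1])
E
```

```text
3.4083 -5.435433794387033e-05 [-0.6416722  -0.2805441  -1.17638588] [([224, 175, 5, 4, 14], [226.0, 176.4])]
```

View pics/s1.png

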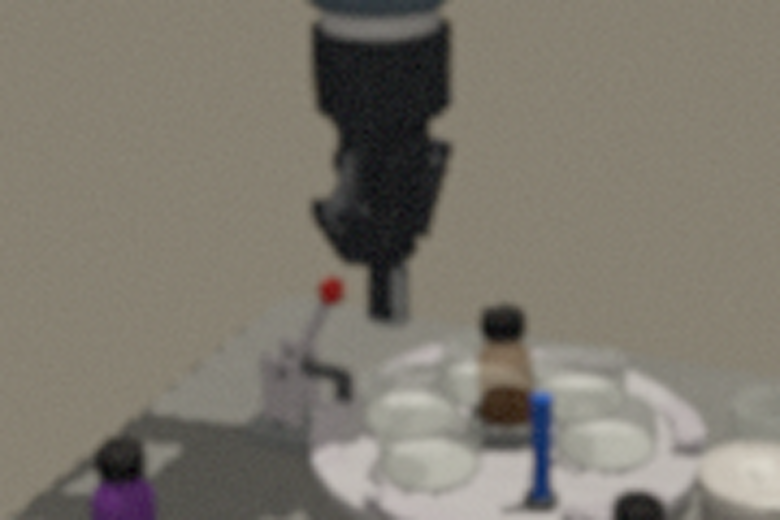

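The closed fingers hang between the knob (crop 331,291) and the hub vial (502,322), tips at (388,320), clear of both. Now I'll push the lever away from the wheel.

Run:
```python
from rig import manip as m
from h import *
c=dict(np.load("side.npz"))
print("tip proj .085/.072",proj(c,P(.074,.085)),proj(c,P(.074,.072)))
for y in(.085,.1,.115,.125,.135):
    m.servo_line(P(y,.107),rate=.04); k=snap(m,"side")
    print(y,np.round(m.get_contact_force(),2),[b[1] for b in blobs(k,"red",(180,140,340,250),4)])
m.hold(.4)
m.servo_line(P(.09,.107),rate=.08);m.servo_line(P(.09,.2),rate=.15)
k=snap(m,"side");print(m.get_time(),blobs(k,"red",(160,140,340,250),4),"expect",proj(k,P(.169,.097)))
```

```text
tip proj .085/.072 [239.1194763 184.7184247] [239.26008799 189.43884459]
0.085 [-0.17  0.19  0.28] [[226.1, 176.5]]
0.1 [ 0.1  -0.08  0.64] [[221.9, 174.3]]
0.115 [-0.49 -0.03 -0.16] [[216.0, 172.5]]
0.125 [ 0.56  0.91 -0.15] [[205.5, 174.2]]
0.135 [ 0.9  -0.06 -0.74] [[204.7, 174.5]]
7.8667 [([203, 173, 4, 4, 14], [204.7, 174.5])] expect [206.26028824 173.93036556]
```

```bash
cat >> h.py <<'E'
def Q(deg,d,z=.094):
    t=np.radians(deg);u=np.array([np.cos(t),np.sin(t)]);w=np.array([-u[1],u[0]])
    return np.r_[A+.078*u+d*w,z], rv(deg+90-360)
def pegtop(S,D):
    out=[]
    for c in(S,D):
        b=max(blobs(c,"blue",(150,150,340,250)),key=lambda b:b[0][4])[0]; out.append((b[0]+(b[2]-1)/2,b[1]+.8))
    p,e=tri(S,out[0],D,out[1]); v=p[:2]-A
    return p.round(4),round(e,4),np.degrees(np.arctan2(v[1],v[0]))%360,np.hypot(*v)
E
python3 - <<'E'
from rig import manip as m
from h import *
m.move_to(*Q(274.4,.036,.2))
print("before",pegtop(snap(m,"scene"),snap(m,"side")))
m.servo_line(Q(274.4,.036)[0],rate=.12)
m.servo_line(Q(274.4,.019)[0],rate=.04)
for a in np.arange(274.4,214.3,-6):
    m.servo_line(*Q(a,.017),rate=.05)
    print(round(a),np.round(m.get_contact_force(),1))
m.hold(.2)
m.servo_line(Q(214.4,.036)[0],rate=.08);m.servo_line(Q(214.4,.036,.2)[0],rate=.15)
S,D=snap(m,"scene"),snap(m,"side")
print(m.get_time(),"after",pegtop(S,D),blobs(D,"red",(160,140,340,250),4))
a=S["image"][150:250,120:320];cv2.imwrite("pics/s2.png",cv2.resize(a,(800,400),interpolation=cv2.INTER_CUBIC)[:,:,::-1])
E
```

```text
before (array([ 0.5304, -0.414 ,  0.0914]), np.float64(0.0031), np.float64(274.0766892341272), np.float64(0.07622101887745726))
274 [-0.8 -0.6  1.1]
268 [-0.1  0.5  0.6]
262 [-0.1  0.4 -0.2]
256 [0.8 0.3 0.1]
250 [-0.6  0.6 -0.3]
244 [ 0.4 -0.4 -0.2]
238 [-0.6  0.3 -0.6]
232 [0.7 0.1 0. ]
226 [0.  0.2 0.2]
220 [-0.1  0.6  0.3]
214 [-0.1 -0.1 -0. ]
15.2583 after (array([ 0.4621, -0.3813,  0.0941]), np.float64(0.0009), np.float64(214.53774651991543), np.float64(0.07631406949322854)) [([203, 172, 5, 5, 18], [204.9, 174.2])]
```

View pics/s2.png

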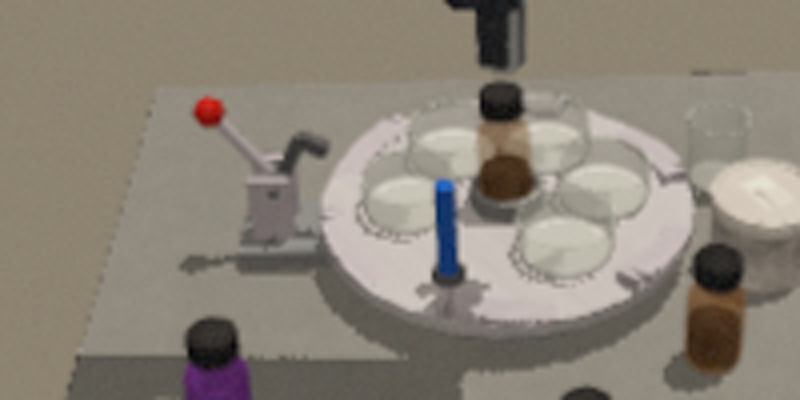

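The pawl is up (knob at crop 209,111). The peg (445,190) has turned back 60°, which puts the wheel at about -0.91, mid-window. The vials haven't moved. Now I'll push the lever back.

Run:
```python
from rig import manip as m
from h import *
m.move_to(P(.207,.2),rv(-33.5))
m.servo_line(P(.207,.107),rate=.12)
m.servo_line(P(.185,.107),rate=.08)
for y in(.175,.165,.158,.152,.147,.142):
    m.servo_line(P(y,.107),rate=.04); k=snap(m,"side")
    print(y,np.round(m.get_contact_force(),1),[b[1] for b in blobs(k,"red",(180,140,340,250),4)])
m.hold(.3)
m.servo_line(P(.207,.107),rate=.1);m.servo_line(P(.207,.22),rate=.15)
m.move_to([.3,-.45,.28],rv(-33.5))
m.hold(.5)
S,D=snap(m,"scene"),snap(m,"side")
print(m.get_time(),"peg",pegtop(S,D),blobs(D,"red",(160,140,340,250),4),blobs(S,"red",(120,140,250,250),4),"expect",proj(D,P(.109,.101)))
a=D["image"][165:255,190:345];cv2.imwrite("pics/s3.png",cv2.resize(a,(775,450),interpolation=cv2.INTER_CUBIC)[:,:,::-1])
```

```text
0.175 [-0.4  0.8 -0.5] [[209.3, 172.3]]
0.165 [ 0.5 -0.2  0.1] [[212.9, 171.9]]
0.158 [-0.1 -0.7 -0.7] [[217.0, 172.5]]
0.152 [-1.1  0.4 -0.6] [[226.1, 176.4]]
0.147 [ 0.8  0.5 -0.4] [[226.2, 176.2]]
0.142 [ 0.2  0.9 -0.3] [[226.1, 176.3]]
23.3417 peg (array([ 0.4621, -0.3813,  0.0941]), np.float64(0.0009), np.float64(214.53774651991543), np.float64(0.07631406949322854)) [([224, 175, 5, 4, 17], [226.1, 176.4])] [([195, 173, 7, 6, 37], [198.1, 175.5])] expect [226.56144393 176.4368786 ]
```

View pics/s3.png

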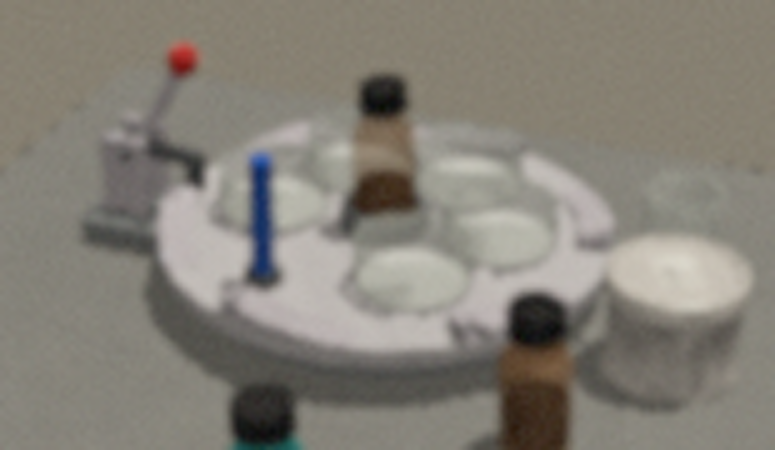

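The knob at crop (182,60) and the pawl nose at (197,165) are exactly where they were when the pawl was down at the start. The peg is at (261,160), and nothing standing around has moved.

```bash
python3 -c "
from rig import manip as m
m.sign_off();print(m.get_time())"
```

```text
the job is handed in; nothing more can be done
the job is handed in; nothing more can be done
```

The job is done and handed in at about 23 s of the 58 s allowed. Using closed-finger pushes only, I tipped the lever over so the pawl stayed up. I then pushed the blue peg back (clockwise) by one notch and tipped the lever back so the pawl dropped.

- **Pawl:** in the side view the knob is back at pixel (226.1, 176.4), the same as at the start, so the pawl is fully down.
- **Wheel:** the peg is at 214.5° against about 274° before. That puts the wheel at about -0.91, in the middle of the -1.07 to -0.74 range.
- **Forces:** every reading during the pushes was within about 1.5 N, which is roughly the sensor noise.
- **Surroundings:** the hub vial still stands in its cup; its cap shows under 1 px of shift in the side view. The spare vial, tin and beaker look unmoved.
- **Disagreement:** the peg's radius measured 76 mm against the stated 78 mm, which is within the camera calibration error. No check failed.

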